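Push a plank out to its pencil line and hold it down for the jigsaw

TASK

Lift the push block (the wooden D-handled tool with a heel strip under one end) up and off the rack, set its sole on the tail of the plank with the heel behind the plank's end, and with it push the plank out along the fence until the pencil line lies right over the sawn-off end of the sawing block. More than half of the plank then overhangs, so keep pressing its tail down with the push block so that it stays flat and cannot tip: finish there, still holding the push block down on the plank, ready for the cut. The gripper itself must not touch the plank, and everything else on the bench and the rack stays where it is.

Things in the scene. Friction and masses are not known exactly. Their poses are not given: they have to be found in the camera images.
- saw_block: Sawing block: plywood box fixed to the bench, 180 (x) x 380 (y) x 100 high. A fence strip 20 wide and 18 high runs along the top of its +x side (inner face at x = +70). The plank overhangs its sawn-off -y end (y = -190) and is pushed along its -y. Stands turned by up to 8 degrees. Tape measure and pencil lie on its -x strip. Origin: centre of its underside, z up.
- block_edge (a point): On the upper edge of the sawing block's sawn-off end (block frame: x = +25 mm, the middle of the plank's lane when it touches the fence; y = -190; z = 100). Axes as the sawing block's. The pencil line must end over this edge.
- plank: Loose pale wooden plank, 90 wide (x) x 500 long (y) x 22 thick, about 0.6 kg, flat on the sawing block within 5 mm of the fence. Its -y end overhangs the sawn-off end; its tail is the +y end. Lies safely at the start; pushed out to the line, its centre of mass is 90 mm past the block and it tips unless held. Origin: centre of its underside, z up.
- plank_line (a point): Middle of the dark pencil line drawn square across the plank's top and down both edges (2.5 mm wide), 160 mm from the tail end, on the top face. Axes as the plank's. It has to travel about 100 to 170 mm. With the line at the edge, 2.5 to 5 N on the push block's middle, beyond its own weight, keep the plank down; press with some 8 N.
- plank_tail (a point): Middle of the upper edge of the plank's tail end (the +y end). Axes as the plank's.
- push_block: Push block, 0.22 kg: rubber-faced plywood sole 70 (x) x 152 (y) x 18 thick under a D-handle. A dark heel strip, 12 thick, stands 12 down below the sole at its +y end. Hangs level from the rack by the handle's bar, heel towards the side where the plank's tail is. Balanced about under the middle of the bar. Origin: centre of the sole's underside, z up.
- push_grip (a point): Middle of the push block's straight handle bar, 76 mm above the sole's underside: section 24 x 24 mm, 136 long along y, on two posts; the opening below it is 100 long and 46 high. Grip it here across x: the hook prongs pass under it 32 mm either side, leaving 56 mm free. Grip firmly (50 N or more): pushing takes about 10 N at the heel, which pitches it in a weak grip. Axes as the push block's.
- push_heel (a point): Inner corner of the heel: where the heel's inner face meets the sole's underside, middle of the width (push block frame: y = +65 mm, z = 0). When properly set it lies on the middle of the upper edge of the plank's tail end. Axes as the push block's.
- tool_rack: Fixed steel rack, 455 long in y: a rail (top 233 above the bench) with twin-prong hooks at y = -100 and +100 pointing to its -x. Prongs 8 thick, upper side at height 224, tips turned up to 239. A hung bar's middle is at x = -60, the tips at x = -94: to come off, lift a tool 20 to 34 mm (at 38 its sole meets the prongs), then draw it over 50 mm to -x. Origin: on the bench under the rail's back face.
- sanding_float: Sanding float hanging on the rack's other hook: the same D-handle on a thin aluminium plate with cork below, 85 x 166 mm, no heel. Not to be used; stays hanging. Origin: centre of its underside.
- tape_measure: Tape measure, 36 x 70 x 61 high, standing on the sawing block's -x strip. Leave alone.
- pencil: Flat carpenter's pencil, 13 x 172 x 8, lying on the sawing block's -x strip. Leave alone.
- jigsaw: Cordless jigsaw resting on two scraps, about 230 x 72 x 200 high, on the bench beyond the plank's overhang. Leave alone.
- glue_bottle: White bottle, 60 diameter, 170 high, on the left of the bench. Leave alone.
- screw_tin: Steel tin, 80 diameter, 75 high, on the left of the bench. Leave alone.
- try_square: Try square lying flat, 22 high, blade 200 long, on the bench at the right. Leave alone.
Things that resemble listed ones, but are neither listed nor needed, are in the scene too. Leave any turquoise look-alike of the push_block alone.

How it is judged:
On the way, in this order (a step that is already met when the one before it is completed fails the run):
1. the push block is lifted off its hook and held clear of the rack (distance of push_block from where it was at the start of the episode above 0.05 m and contact force between the fingers and push_block above 1 N and contact force between push_block and tool_rack below 0.1 N), for 0.1 s.
2. the push block's sole sits on the plank's tail with the heel behind its end (y of push_heel in the frame of plank_tail between -0.004 and 0.012 m and x of push_heel in the frame of plank_tail between -0.03 and 0.03 m and z of push_heel in the frame of plank_tail between -0.005 and 0.005 m and angle between the y axis of push_block and the y axis of plank, either way round below 0.15 rad and contact force between push_block and plank above 0.5 N), for 0.1 s.
At the end, for the whole second after the job is handed in: Pencil line over the block's sawn edge within 6 mm; plank flat (0.04 rad, 4 mm), in its lane (15 mm, 0.05 rad), at rest; the gripper holds the push block and not the plank; its sole presses the tail with over 2 N, heel at most 12 mm behind the end, 30 mm off its middle, within 0.15 rad (y of plank_line in the frame of block_edge between -0.006 and 0.006 m and x of plank_line in the frame of block_edge between -0.015 and 0.015 m and z of plank_line in the frame of block_edge between 0.018 and 0.026 m and angle between plank's own z axis and vertical below 0.04 rad and angle between the y axis of plank and the y axis of saw_block, either way round below 0.05 rad and linear speed of plank below 0.01 m/s and y of push_heel in the frame of plank_tail between -0.004 and 0.012 m and x of push_heel in the frame of plank_tail between -0.03 and 0.03 m and z of push_heel in the frame of plank_tail between -0.005 and 0.005 m and angle between the y axis of push_block and the y axis of plank, either way round below 0.15 rad and contact force between push_block and plank above 2 N and contact force between the fingers and push_block above 2 N and contact force between each of the arm, the fingers and plank below 0.5 N); the arm keeps its last pose, push and grip.
It fails at once if the plank tips (tilts more than 0.1 rad) (angle between plank's own z axis and vertical above 0.1 rad).
It fails at once if the gripper or arm itself touches the plank (contact force between any of the fingers, the arm and plank above 1 N).
It fails at once if another thing on the bench or rack is moved more than 30 mm (distance of any of sanding_float, tape_measure, pencil, jigsaw, glue_bottle, screw_tin, try_square from where it was at the start of the episode above 0.03 m).
It also fails if it takes over 45 s, if anything falls off the work surface, if the arm or the gripper's body presses on something with over 40 N, if the wrist force passes 120 N, or if a joint passes its speed limit or range.

ROBOT

A 7-joint arm with a two-finger parallel gripper is mounted at the origin on the work surface. World frame = base frame: x ahead of the robot, y to its left, z up, the work surface at z = 0. Lengths are in m, angles in rad, forces in N, time in s.
With the tool pointing down it reaches from about 0.4 to 0.85 m from the base axis. Payload 10.4 kg.
Tool frame: the origin (TCP) lies at the centre of the arm's flange, where the gripper is bolted on; the fingertips stand 173 mm ahead of it and the grasp point (between the pads) lies 155 mm ahead of it; z points along the fingers, y is the line along which they close (so a half turn about z gives the same grasp; the last joint's range is limited). The gripper opens to 85 mm and grips with 20 to 120 N. Pads are 22 mm wide; open, the fingers measure 114 mm over their backs; the gripper's body (76 mm by 85 mm) begins 54 mm behind the grasp point. The pads swing forward as they close: fully open they stand 13 mm farther back than shut.
Start: joints at [1.178, 0.332, -0.065, 1.46, 0.022, 1.35, -0.088], TCP at [0.226, -0.583, 0.405] pointing down, gripper open.
Joint ranges: [-2.6, 2.6], [-0.5, 2.12], [-1.47, 1.34], [0.16, 2.42], [-1.27, 4.41], [0.06, 2.06], [-2.6, 2.6]. Speed limits (rad/s): [2.22, 2.22, 2.79, 2.79, 3.14, 3.14, 3.14].

INTERFACE

Orientations are given as a unit quaternion [x, y, z, w].
In Python, from workcell import manip, viewer, finder gives the robot as it stands.
- The arm moves only by the tool arm_command, never from a script. Its argument "plan" is a list of rows, each an object with "dp": the shift along the tool's x, y, z in mm, a list of three; "spin": the turn about the tool's z in rad. A call has 1 to 5 rows; each row shifts and turns the commanded pose from where the row before left it, along the tool's axes as they then stand; what a row does not reach is not made up. A row lasts 1/10 s, in which the tool goes at most 50 mm and 8.59 degrees, less where a joint would pass 70% of its speed; a pose out of reach is approached as far as the arm can. A call is refused whole if a number of a shift passes 50 or a number of a turn 0.15, either way. A call with a gripper value outside its range is refused whole. "grip" is the closure, from -1 (fully open) to 1 (shut), set as the call begins (left out, the last holds). The fingers move at their own pace and stop on an object; "newtons" is the grip in N (left out, the last holds). Time passes only in rows, so rows that do not move let the fingers close. It gives the time, the measured TCP pose, the force, the opening and the grip force at its end, in the units of the state.
- manip.get_obs(): the state, without advancing time (a new reading comes with each control period).
- viewer.camera(name): name is "scene" or "top" or "wrist"; returns the picture (420x560x3 uint8, blue, green, red); there is no depth.
- viewer.camera_params(name): a dict with "vertical_fov" (degrees; the focal length in pixels is half the picture's height over the tangent of half this angle, whatever the lens; pixels are square), "cx", "cy" (the principal point, pixels), "R" (3x3) and "t" (3): a world point X has camera coordinates R X + t; the wrist camera has in their place "T_tool_cam" (4x4, takes a point from camera to tool coordinates, whose origin is the TCP and whose axes are the flange's). Camera axes: x right, y down, z forward; pixel columns grow to the right and rows downward; lengths in m; the calibration is good to about 2 mm. A picture is of the moment at which its call begins: read the wrist's pose just before it. camera_params takes no time and is no camera call.
- manip.hand_in(): hands the job in; it is judged then, once.
Trained networks look in the newest picture that a camera, given by its name, has taken for a name from the list of things; names that differ only in an ending like _2 or _b are one class to them, and where a whole thing is asked for, a point or a joint stands for the part that bears it (a point fixed in the world has none). Each returns a list of dicts, best first, with "score" (0 to 1); they miss things now and then, are a little off and sometimes report something else, mostly with a low value. They report only what shows in the picture. A call takes as long as a camera call. They do not tell look-alikes from the thing itself.
- finder.find_in(camera, thing): "position" ([x, y, z] in m, in world coordinates, good to about 4 mm: the middle of the surface that is visible of it).
The state is a dict: "clock": time; "joint_pos": joint angles; "joint_velocities": joint speeds; "tau": joint torques, N m; "position": TCP position; "ee_rot": TCP orientation; "ft_force": force on the tool from outside, world axes, zero at the start; "torque": the same for the moment, N m; "grip_width": opening from 0.0 (shut) to 1.0 (fully open); "grasp_force": force on a finger pad.
Only numpy, scipy, OpenCV 4.12 (cv2) and the standard library are available. Lean on these libraries where they do the work, as an engineer would, in place of code of your own. Each camera call takes 0.05 s, during which the arm holds its last target. There are 200 camera calls.

## Working session

There is one attempt and no reset: what is moved stays moved. The work goes in short steps, Python scripts to look and compute and a tool call to move; the robot and the scene stay as the last step left them, time stands still between calls to the robot, and variables do not carry over. Pictures are saved under pics/ and viewed, at most 10 in all, crops included, and the job is handed in when it is done.

Besides the shell and the picture viewer there is one more tool, called as name([rows], argument=value, ...), one row to a line, values as JSON. arm_command: Moves the arm, as the interface text tells. Its arguments: {"type":"object","properties":{"plan":{"type":"array","items":{"type":"object","properties":{"dp":{"type":"array","items":{"type":"number"}},"spin":{"type":"number"}}}},"grip":{"type":"number"},"newtons":{"type":"number"}},"required":["plan"]}

```bash
mkdir -p pics; cat > h.py <<'E'
import numpy as np, cv2
from scipy.spatial.transform import Rotation as Ro
from workcell import manip, viewer, finder
def cam(n):
    p=viewer.camera_params(n); f=210/np.tan(np.radians(p['vertical_fov'])/2)
    if 'R' in p: R,t=np.array(p['R']),np.array(p['t'])
    else:
        o=manip.get_obs(); T=np.eye(4); T[:3,:3]=Ro.from_quat(o['ee_rot']).as_matrix(); T[:3,3]=o['position']
        M=np.linalg.inv(T@np.array(p['T_tool_cam'])); R,t=M[:3,:3],M[:3,3]
    return f,p['cx'],p['cy'],R,t
def ray(n,u,v,z):
    f,cx,cy,R,t=cam(n); d=R.T@np.array([(u-cx)/f,(v-cy)/f,1]); c=-R.T@t
    return c+d*(z-c[2])/d[2]
def proj(n,X):
    f,cx,cy,R,t=cam(n); c=R@np.array(X)+t; return c[:2]/c[2]*f+[cx,cy]
E
python3 - <<'E'
from h import *
print(manip.get_obs())
for c in('scene','top'):
    cv2.imwrite(f'pics/{c}0.png',viewer.camera(c))
    f,cx,cy,R,t=cam(c); print(c,f,-R.T@t)
    for n in('push_block','push_grip','push_heel','plank','plank_line','plank_tail','saw_block','block_edge','sanding_float','tool_rack','tape_measure'):
        try: print(n,[(np.round(d['position'],3).tolist(),round(d['score'],2)) for d in finder.find_in(c,n)][:3])
        except Exception as e: print(n,e)
E
```

```text
{'clock': 0.0, 'joint_pos': array([ 1.1784084 ,  0.33283879, -0.06472293,  1.46096375,  0.02163055,
        1.34988594, -0.08852685]), 'joint_velocities': array([ 4.74484977e-04, -3.77979169e-05, -5.72207632e-04,  1.60520978e-03,
       -8.91925977e-04,  1.30904753e-03, -1.33618295e-03]), 'tau': array([-1.01883626e-03, -6.25449228e+01,  4.81668301e-02, -3.91611850e+01,
        1.60111045e-02,  9.85017599e-03,  1.46341392e-05]), 'position': array([ 0.22584857, -0.58261923,  0.40392577]), 'ee_rot': array([ 9.82953395e-01,  1.83853564e-01, -1.71800137e-04, -6.78120217e-04]), 'ft_force': array([ 0.09334693, -0.18412138, -0.17775293]), 'torque': array([0.01903894, 0.04039351, 0.02476645]), 'grasp_force': 0.0, 'grip_width': 1.0018889262119464}
scene 379.9068802007297 [1.05575458 0.61391024 1.0767405 ]
push_block [([0.26, 0.294, 0.035], 0.95), ([0.627, 0.458, 0.105], 0.35)]
push_grip [([0.263, 0.292, 0.032], 0.91), ([0.636, 0.032, 0.203], 0.72), ([0.256, -0.334, 0.03], 0.59)]
push_heel [([0.26, -0.335, 0.036], 0.78), ([0.64, 0.026, 0.2], 0.58)]
plank [([0.484, -0.137, 0.129], 0.59)]
plank_l
[... 459 characters left out ...]
8 1.16838262]
push_block [([0.255, 0.268, 0.03], 0.93), ([0.622, 0.007, 0.179], 0.77), ([0.239, -0.332, 0.035], 0.71)]
push_grip [([0.627, 0.004, 0.178], 0.95), ([0.251, 0.272, 0.034], 0.78), ([0.236, -0.322, 0.036], 0.56)]
push_heel [([0.254, 0.274, 0.03], 0.65), ([0.237, -0.325, 0.04], 0.56)]
plank [([0.474, -0.167, 0.114], 0.93)]
plank_line [([0.475, -0.164, 0.124], 0.73)]
plank_tail [([0.478, -0.165, 0.12], 0.95)]
saw_block [([0.404, 0.007, 0.099], 0.61)]
block_edge [([0.403, 0.006, 0.103], 0.9), ([0.478, -0.164, 0.123], 0.26)]
sanding_float [([0.616, 0.199, 0.177], 0.73), ([0.401, 0.006, 0.098], 0.55)]
tool_rack [([0.686, 0.061, 0.22], 0.79)]
tape_measure [([0.376, 0.082, 0.155], 0.87)]
```

View pics/top0.png

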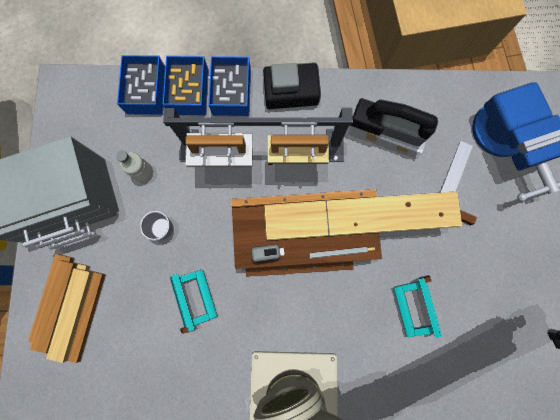

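View pics/scene0.png

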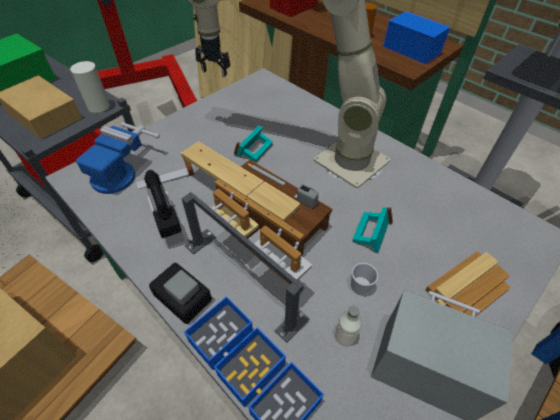

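Top view: world x is up and world y is left. The push block hangs with its bar at about (298,142), and the sanding float is at about (216,143). The plank tail is at about (265,222), the pencil line at about (327,218), and the sawn end at about (380,240). The turquoise look-alikes are at (194,300) and (416,307). I'll enlarge this area to measure it.

```bash
python3 - <<'E'
import cv2
a=cv2.imread('pics/top0.png')[105:285,165:425]
cv2.imwrite('pics/c1.png',cv2.resize(a,None,fx=3,fy=3,interpolation=cv2.INTER_CUBIC))
E
```

```text
(no output)
```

View pics/c1.png

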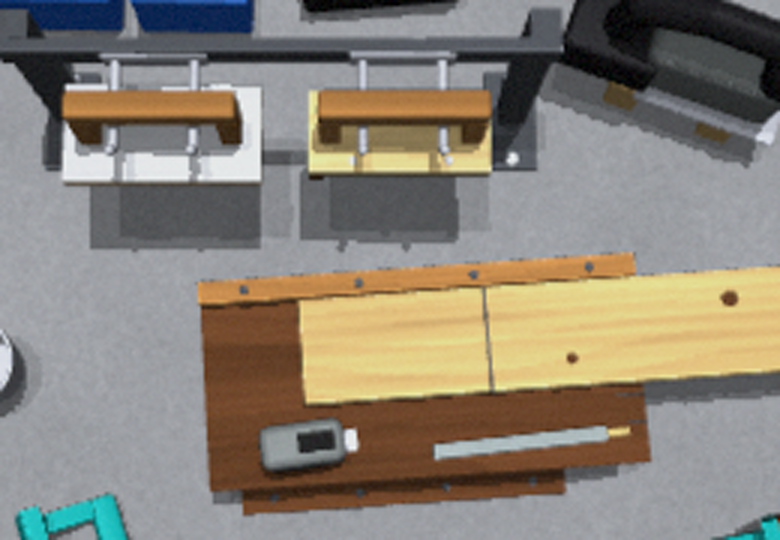

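```bash
python3 - <<'E'
from h import *
P=lambda a,b,z: ray('top',(a+.5)/3-.5+165,(b+.5)/3-.5+105,z)
for n,a,b,z in [('bar far L',319,93,.248),('bar far R',490,93,.248),('bar bot near L',320,122,.224),('barbotnearR',490,122,.224),
 ('sole near L',308,174,.178),('sole near R',491,174,.178),('sole far L',309,91,.178),
 ('tail far',299,301,.122),('tail near',307,404,.122),('line far',485,287,.122),('line near',492,391,.122),
 ('fence outer L',198,283,.118),('fence outer R',634,254,.118),('fence inner L',199,304,.118),('blk end near',651,461,.1),('blk end @plank',641,386,.1),('blk tail near',211,491,.1),('fenceinnerR',636,272,.118),('float R',262,182,.178)]:
    print(n,np.round(P(a,b,z)*1000,1))
def p(*X):
    u=proj('top',X); return np.round((u+.5-[165,105])*3-.5,1)
for x in (.62,.63,.64): print(x,p(x-.012,0,.248),p(x+.012,0,.248),p(x-.012,0,.224), p(x-.035,0,.178))
E
```

```text
bar far L [640.8  69.  248. ]
bar far R [643.3 -64.  248. ]
bar bot near L [625.1  68.4 224. ]
barbotnearR [627.7 -66.8 224. ]
sole near L [595.   78.6 178. ]
sole near R [598.  -72.9 178. ]
sole far L [667.   79.7 178. ]
tail far [497.6  85.6 122. ]
tail near [409.   76.4 122. ]
line far [513.2 -74.2 122. ]
line near [423.6 -80.4 122. ]
fence outer L [512.3 173.9 118. ]
fence outer R [ 545.7 -203.5  118. ]
fence inner L [493.9 172.3 118. ]
blk end near [ 368.7 -218.9  100. ]
blk end @plank [ 433.  -211.6  100. ]
blk tail near [334.5 157.5 100. ]
fenceinnerR [ 529.8 -204.9  118. ]
float R [587.4 116.6 178. ]
0.62 [407.  135.1] [407.4 105.4] [405.6 144.3] [402.7 187.5]
0.63 [407.2 122.7] [407.6  93.1] [405.8 132.2] [402.9 175.8]
0.64 [407.4 110.4] [407.8  80.9] [405.9 120.1] [403.  164.1]
```

arm_command([
  {"dp":[0,0,-50],"spin":-0.15},
  {"dp":[0,0,-50],"spin":-0.15},
  {"dp":[46,-14,0],"spin":-0.15},
  {"dp":[47,-7,0],"spin":-0.15},
  {"dp":[48,0,0],"spin":-0.15},
], grip=-0.1, newtons=80)

```text
clock: 1.7
position: [0.308, -0.463, 0.5051]
ee_rot: [0.846, 0.533, -0.0, 0.0]
ft_force: [0.3, -0.3, 0.9]
grip_width: 0.547
grasp_force: 0.0
```

arm_command([
  {"dp":[47,7,0],"spin":-0.15},
  {"dp":[46,14,0],"spin":-0.15},
  {"dp":[44,20,0],"spin":-0.15},
  {"dp":[40,27,0],"spin":0},
  {"dp":[40,27,0],"spin":0},
])

```text
clock: 2.2
position: [0.4423, -0.2631, 0.5051]
ee_rot: [0.707, 0.707, -0.0, 0.0]
ft_force: [0.5, -0.3, 0.1]
grip_width: 0.549
grasp_force: 0.0
```

arm_command([
  {"dp":[40,29,0],"spin":-0.02},
  {"dp":[40,29,0],"spin":0},
  {"dp":[40,29,0],"spin":0},
  {"dp":[40,29,0],"spin":0},
  {"dp":[40,29,0],"spin":0},
])

```text
clock: 2.7
position: [0.5844, -0.0613, 0.505]
ee_rot: [0.701, 0.714, 0.0, 0.0]
ft_force: [1.6, -0.1, 0.8]
grip_width: 0.548
grasp_force: 0.0
```

arm_command([
  {"dp":[0,0,0],"spin":0},
  {"dp":[0,0,0],"spin":0},
])

```text
clock: 2.9
position: [0.584, -0.0617, 0.5044]
ee_rot: [0.699, 0.715, 0.0, -0.0]
ft_force: [0.3, 0.2, -0.0]
grip_width: 0.55
grasp_force: 0.0
```

```bash
python3 - <<'E'
from h import *
o=manip.get_obs(); print(o['position'],Ro.from_quat(o['ee_rot']).as_matrix().round(3).tolist(),o['joint_pos'].round(2))
cv2.imwrite('pics/w1.png',viewer.camera('wrist'))
for n in('push_grip','push_block','plank_tail'):
    print(n,[(np.round(d['position'],3).tolist(),round(d['score'],2)) for d in finder.find_in('wrist',n)][:3])
for X in [(.631,-.066,.248),(.631,.070,.248),(.631,.002,.248),(.453,.081,.122)]: print(X,proj('wrist',X))
E
```

```text
[ 0.58399869 -0.06170737  0.50438102] [[-0.022, 1.0, -0.0], [1.0, 0.022, 0.0], [0.001, -0.0, -1.0]] [ 0.53  0.28 -0.63  1.37  0.16  1.55 -0.07]
push_grip [([0.63, 0.009, 0.243], 0.78), ([0.239, -0.334, 0.031], 0.77)]
push_block [([0.242, -0.334, 0.032], 0.98), ([0.628, 0.012, 0.238], 0.81), ([0.467, -0.041, 0.123], 0.53)]
plank_tail [([0.467, -0.039, 0.121], 0.78), ([0.63, 0.01, 0.238], 0.24)]
(0.631, -0.066, 0.248) [341.16035251 217.66577024]
(0.631, 0.07, 0.248) [357.64741442  25.69602698]
(0.631, 0.002, 0.248) [348.59157757 131.13911231]
(0.453, 0.081, 0.122) [160.41319769  42.21754483]
```

View pics/w1.png

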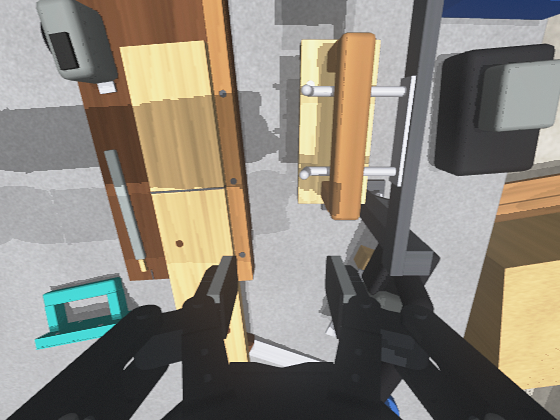

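```bash
python3 - <<'E'
from h import *
for n,u,v,z in [('bar +x edge near',360,218,.248),('bar+x edge far',377,40,.248),('bar far',358,32,.248),('bar near',346,219,.248),('bar -x bottom near',331,216,.224),('bar -x bot far',342,38,.224),
('tail L',120,46,.122),('tail R',204,40,.122),('line L',151,190,.122),('line R',225,187,.122),('fence in end',238,280,.118),('fence out end',253,280,.118),('blk end',131,279,.1),('blk end2',166,277,.1),('rail near edge lo',391,270,.233),('rail near hi',413,20,.233),('sole L',299,204,.178),('sole L far',302,40,.178),('prong tip',305,90,.239),('prong tip2',303,175,.239)]:
    print(n,np.round(ray('wrist',u,v,z)*1000,1))
E
```

```text
bar +x edge near [646.3 -66.  248. ]
bar+x edge far [644.9  61.8 248. ]
bar far [631.6  66.3 248. ]
bar near [635.  -67.1 248. ]
bar -x bottom near [627.1 -73.4 224. ]
bar -x bot far [625.4  67.4 224. ]
tail L [410.   76.8 122. ]
tail R [499.   83.8 122. ]
line L [423.4 -80.  122. ]
line R [514.1 -74.8 122. ]
fence in end [ 525.4 -207.1  118. ]
fence out end [ 546.  -206.8  118. ]
blk end [ 368.5 -219.4  100. ]
blk end2 [ 419.3 -215.2  100. ]
rail near edge lo [ 684.2 -121.9  233. ]
rail near hi [673.   77.7 233. ]
sole L [601.2 -77.2 178. ]
sole L far [598.5  74.6 178. ]
prong tip [598.3  30.2 239. ]
prong tip2 [599.4 -33.3 239. ]
```

arm_command([
  {"dp":[31,25,0]},
  {"dp":[30,25,0]},
  {"dp":[0,0,40]},
  {"dp":[0,0,30]},
  {"dp":[0,0,0]},
], grip=0.06)

```text
invalid input at $.plan[0]: expected keys dp, spin
```

```bash
python3 - <<'E'
from h import *
o=manip.get_obs(); print(o['position'],o['ft_force'],o['grip_width'])
cv2.imwrite('pics/w2.png',viewer.camera('wrist'))
for y in(-.068,0,.068): print(proj('wrist',(.645,y,.248)),proj('wrist',(.621,y,.248)))
E
```

```text
[ 0.58320733 -0.06442271  0.50491124] [-0.0097398  -0.57949238  0.7288444 ] 0.5489814407678774
[358.15503257 220.33769517] [328.63934217 219.87954092]
[367.23124864 134.36918701] [334.82068783 133.82201696]
[378.2838351   29.68080576] [342.34880217  29.0145986 ]
```

View pics/w2.png

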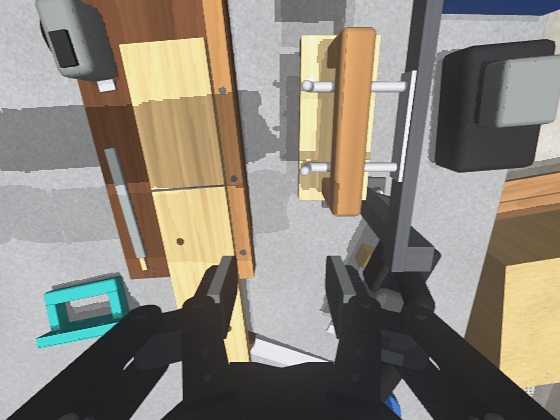

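The call was refused because the spin keys were missing. The picture is as before: the bar spans rows 28–215 at columns 331–377, which matches the projected edges for x≈0.634.

arm_command([
  {"dp":[33,26,0],"spin":0},
  {"dp":[32,25,0],"spin":0},
  {"dp":[0,0,0],"spin":0},
  {"dp":[0,0,30],"spin":0},
  {"dp":[0,0,0],"spin":0},
], grip=0.06)

```text
clock: 3.65
position: [0.6329, 0.0019, 0.4714]
ee_rot: [0.701, 0.713, -0.002, -0.001]
ft_force: [-0.8, -0.8, -0.2]
grip_width: 0.471
grasp_force: 0.0
```

```bash
python3 - <<'E'
from h import *
o=manip.get_obs(); print(o['position'],o['ft_force'],o['grip_width'])
for y in(-.066,0.0015,.069): print(proj('wrist',(.646,y,.248)),proj('wrist',(.622,y,.248)))
cv2.imwrite('pics/w3.png',viewer.camera('wrist'))
E
```

```text
[0.63289777 0.00191059 0.47142573] [-0.77652649 -0.779002   -0.22812436] 0.47067249648837217
[299.09919927 312.57190375] [268.07210048 311.98927934]
[302.67859492 232.03704422] [268.46167018 231.3931222 ]
[307.07830627 133.04543479] [268.94052209 132.32580972]
```

View pics/w3.png

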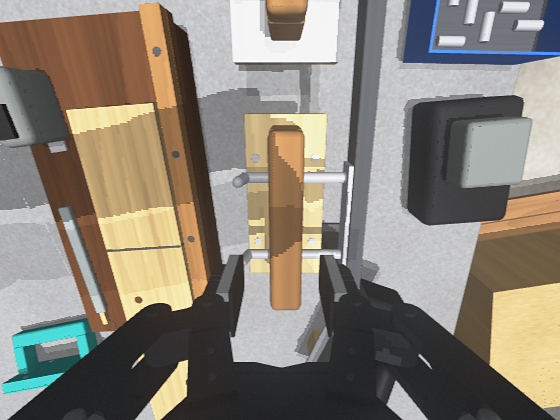

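The bar lies at columns 270–303, rows 132–311. That matches my projection, and the fingers straddle it between the prongs. I'll descend and grip.

arm_command([
  {"dp":[0,0,35],"spin":0},
  {"dp":[0,0,30],"spin":0},
  {"dp":[0,0,15],"spin":0},
  {"dp":[0,0,0],"spin":0},
  {"dp":[0,0,0],"spin":0},
])

```text
clock: 4.2
position: [0.6337, 0.0028, 0.3965]
ee_rot: [0.701, 0.714, 0.001, 0.001]
ft_force: [-0.5, -0.4, 0.5]
grip_width: 0.473
grasp_force: 0.0
```

arm_command([
  {"dp":[0,0,0],"spin":0},
  {"dp":[0,0,0],"spin":0},
  {"dp":[0,0,0],"spin":0},
  {"dp":[0,0,0],"spin":0},
], grip=1, newtons=90)

```text
clock: 4.6
position: [0.6337, 0.0032, 0.397]
ee_rot: [0.7, 0.714, 0.001, 0.001]
ft_force: [-1.0, -0.7, 6.7]
grip_width: 0.264
grasp_force: 88.5
```

arm_command([
  {"dp":[0,0,-10],"spin":0},
  {"dp":[0,0,-10],"spin":0},
  {"dp":[0,0,-6],"spin":0},
  {"dp":[0,0,0],"spin":0},
  {"dp":[0,0,0],"spin":0},
])

```text
clock: 5.1
position: [0.6334, 0.0031, 0.4207]
ee_rot: [0.7, 0.714, -0.0, 0.0]
ft_force: [-0.9, -0.3, -2.9]
grip_width: 0.263
grasp_force: 88.4
```

arm_command([
  {"dp":[0,0,-2],"spin":0},
  {"dp":[0,-20,0],"spin":0},
  {"dp":[0,-35,0],"spin":0},
  {"dp":[0,-35,0],"spin":0},
  {"dp":[0,-35,0],"spin":0},
])

```text
clock: 5.6
position: [0.507, 0.0007, 0.4222]
ee_rot: [0.7, 0.714, -0.0, -0.0]
ft_force: [0.5, 0.1, -1.7]
grip_width: 0.265
grasp_force: 88.9
```

arm_command([
  {"dp":[12,-30,0],"spin":-0.04},
  {"dp":[12,-17,0],"spin":-0.033},
  {"dp":[0,0,20],"spin":0},
  {"dp":[0,0,10],"spin":0},
  {"dp":[0,0,0],"spin":0},
])

```text
clock: 6.1
position: [0.4602, 0.0228, 0.3914]
ee_rot: [0.674, 0.739, -0.001, -0.001]
ft_force: [-0.2, -0.3, -2.2]
grip_width: 0.262
grasp_force: 88.9
```

```bash
python3 - <<'E'
from h import *
o=manip.get_obs(); print(o['position'],o['ft_force'],o['grasp_force'],Ro.from_quat(o['ee_rot']).as_matrix().round(3).tolist(),o['joint_pos'].round(2))
a=viewer.camera('top')
b=viewer.camera('scene')
w=viewer.camera('wrist')
cv2.imwrite('pics/t4.png',a); cv2.imwrite('pics/s4.png',b)
c=np.vstack([np.hstack([cv2.resize(a[155:290,220:400],None,fx=2.2,fy=2.2,interpolation=2),cv2.resize(b[130:265,170:350],None,fx=2.2,fy=2.2,interpolation=2)]),np.zeros((1,792,3),np.uint8)])
cv2.imwrite('pics/c4.png',np.vstack([c,np.hstack([w[:300],np.zeros((300,232,3),np.uint8)])]))
print(manip.get_obs()['position'])
E
```

```text
[0.46017643 0.02279482 0.39137185] [-0.24321224 -0.2958809  -2.16470429] 88.90464663505554 [[-0.092, 0.996, -0.003], [0.996, 0.092, 0.0], [0.0, -0.003, -1.0]] [ 0.57  0.02 -0.72  1.86  0.01  1.27 -0.06]
[0.46091753 0.02298296 0.39308576]
```

View pics/c4.png

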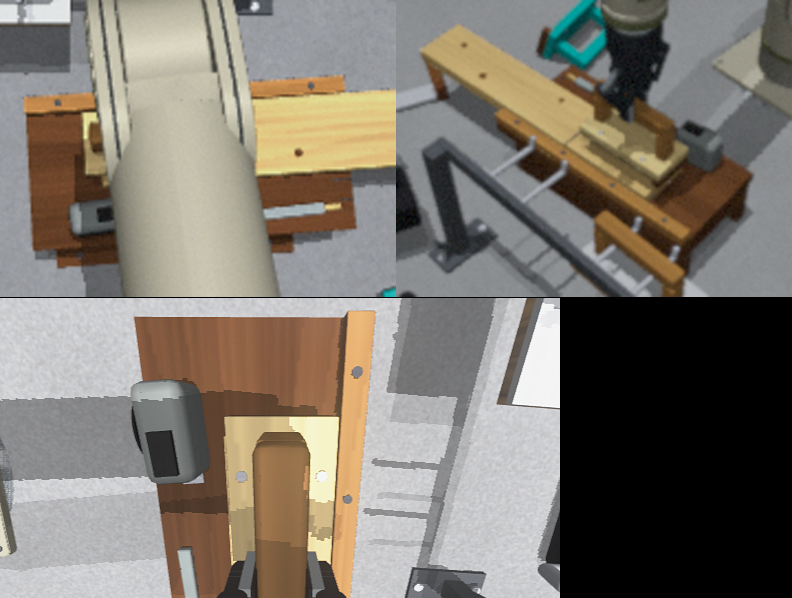

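Wrist view: the push block is level under the gripper, with the sole's +y end at wrist row ~119, columns 225–338. The tail is hidden below it and the scene view shows the fence still clear. I'll compute the heel offset from the TCP.

```bash
python3 - <<'E'
from h import *
o=manip.get_obs();p=o['position'];print(p)
e=np.array([-.092,.996,0]);x=np.array([.996,.092,0])
for z in (.169,.172,.175):
  for u,v in((225,119),(338,118)):
    q=ray('wrist',u,v,z)-p; print(z,'along',q@e*1000,'across',q@x*1000)
for u,v in((253,150),(309,150),(257,134),(305,134)):
    q=ray('wrist',u,v,p[2]-.149)-p; print('bar','along',q@e*1000,'across',q@x*1000)
E
python3 - <<'E'
import cv2
b=cv2.imread('pics/s4.png')[165:235,225:335]
cv2.imwrite('pics/s4c.png',cv2.resize(b,None,fx=7,fy=7,interpolation=2))
E
```

```text
[0.46091753 0.02298296 0.39308576]
0.169 along 75.67412500968565 across -35.80992073958964
0.169 along 76.24228760206546 across 34.55605543422551
0.172 along 75.76512083663123 across -35.2671305725719
0.172 along 76.32447771456857 across 34.008272760013575
0.175 along 75.8561166635768 across -34.724340405554145
0.175 along 76.40666782707167 across 33.460490085801695
bar along 66.2503344720901 across -11.899089911952881
bar along 66.2426710602532 across 10.153234957565056
bar along 72.38065807114424 across -10.164452011787604
bar along 72.37369027396983 across 8.424518924180818
```

View pics/s4c.png

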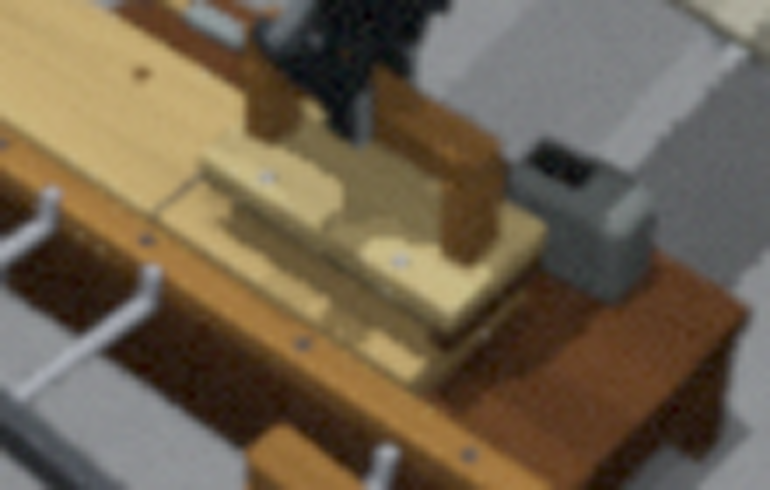

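Scene crop: the sole hovers level above the plank, with its heel just past the tail edge. The tail's fence-side corner is at scene (284,220).

```bash
python3 - <<'E'
from h import *
print(ray('scene',284.4,220.2,.122),proj('scene',(.4993,.0859,.122)),proj('scene',(.4097,.0777,.122)))
o=manip.get_obs();p=o['position'];e=np.array([-.092,.996,0]);x=np.array([.996,.092,0])
for z,k in((-.237+.018,'top'),(-.237,'sole'),(-.249,'heelbot')):
  q=p+77*e/1000+.035*x; q[2]=p[2]+z; s=proj('scene',q); print(k,s,(s-[225,165])*7)
E
```

```text
[0.49902357 0.09377737 0.122     ] [282.59445957 218.88536352] [299.68506733 202.82743426]
top [289.14351394 209.55941398] [449.00459755 311.91589786]
sole [288.97827915 213.25024848] [447.84795403 337.75173939]
heelbot [288.87020143 215.66437065] [447.09141001 354.65059458]
```

arm_command([
  {"dp":[4,0,10],"spin":0},
  {"dp":[0,0,10],"spin":0},
  {"dp":[0,0,6],"spin":0},
  {"dp":[0,0,0],"spin":0},
  {"dp":[0,0,0],"spin":0},
])

```text
clock: 6.75
position: [0.4601, 0.0271, 0.3666]
ee_rot: [0.674, 0.739, -0.0, -0.0]
ft_force: [0.6, 0.4, -2.4]
grip_width: 0.262
grasp_force: 89.1
```

arm_command([
  {"dp":[0,0,3],"spin":0},
  {"dp":[0,0,2],"spin":0},
  {"dp":[0,0,0],"spin":0},
])

```text
clock: 7.05
position: [0.4601, 0.0271, 0.3615]
ee_rot: [0.674, 0.739, -0.0, -0.0]
ft_force: [-0.9, 0.5, -2.3]
grip_width: 0.269
grasp_force: 89.1
```

arm_command([
  {"dp":[0,0,2],"spin":0},
  {"dp":[0,0,0],"spin":0},
])

```text
clock: 7.25
position: [0.4601, 0.027, 0.3595]
ee_rot: [0.674, 0.739, -0.0, -0.0]
ft_force: [-0.8, -0.7, -2.2]
grip_width: 0.26
grasp_force: 89.1
```

arm_command([
  {"dp":[0,0,1],"spin":0},
  {"dp":[0,0,0],"spin":0},
])

```text
clock: 7.45
position: [0.4602, 0.0271, 0.3591]
ee_rot: [0.674, 0.739, 0.0, 0.0]
ft_force: [-2.0, -0.3, 3.1]
grip_width: 0.265
grasp_force: 89.6
```

The sole made contact at TCP z=0.359, as predicted. I'll press slightly more and start pushing.

arm_command([
  {"dp":[-4,0,0.5],"spin":0},
  {"dp":[-6,0,0],"spin":0},
  {"dp":[-8,0,0],"spin":0},
  {"dp":[-8,0,0],"spin":0},
  {"dp":[0,0,0],"spin":0},
])

```text
clock: 7.95
position: [0.463, 0.0016, 0.3591]
ee_rot: [0.674, 0.739, 0.001, 0.0]
ft_force: [-0.8, 4.2, 6.2]
grip_width: 0.263
grasp_force: 90.2
```

arm_command([
  {"dp":[-10,0,0],"spin":0},
  {"dp":[-15,0,0],"spin":0},
  {"dp":[-15,0,0],"spin":0},
  {"dp":[-10,0,0],"spin":0},
  {"dp":[0,0,0],"spin":0},
])

```text
clock: 8.45
position: [0.4677, -0.0489, 0.3591]
ee_rot: [0.674, 0.739, 0.001, 0.001]
ft_force: [0.7, 0.4, 5.0]
grip_width: 0.262
grasp_force: 90.1
```

arm_command([
  {"dp":[-10,0,0],"spin":0},
  {"dp":[-15,0,0],"spin":0},
  {"dp":[-10,0,0],"spin":0},
  {"dp":[-5,0,0],"spin":0},
  {"dp":[0,0,0],"spin":0},
])

```text
clock: 8.95
position: [0.4715, -0.0875, 0.3593]
ee_rot: [0.674, 0.739, 0.001, 0.0]
ft_force: [-0.0, 6.1, 6.1]
grip_width: 0.261
grasp_force: 90.2
```

```bash
python3 - <<'E'
from h import *
o=manip.get_obs(); print(o['position'],o['ft_force'],Ro.from_quat(o['ee_rot']).as_matrix().round(3).tolist())
a=viewer.camera('top'); b=viewer.camera('scene')
cv2.imwrite('pics/t5.png',a); cv2.imwrite('pics/s5.png',b)
c=np.hstack([cv2.resize(b[140:240,190:290],None,fx=4,fy=4,interpolation=2),cv2.resize(a[170:270,320:420],None,fx=4,fy=4,interpolation=2)])
cv2.imwrite('pics/c5.png',c)
for n,z in(('edge',.1),('linept',.122)):
  for xx in(25,70): 
    q=np.array([.4834,-.2083,z])+np.array([.996,.09,0])*(xx-25)/1000
    print(n,xx,(proj('scene',q)-[190,140])*4)
E
```

```text
[ 0.47149643 -0.08751854  0.35931959] [-0.01620153  6.13502288  6.10661045] [[-0.093, 0.996, 0.002], [0.996, 0.093, 0.002], [0.001, 0.002, -1.0]]
edge 25 [152.17691861 141.56088934]
edge 70 [116.58088845 168.61209419]
linept 25 [149.9020215  124.10635853]
linept 70 [113.82595659 151.19834485]
```

View pics/c5.png

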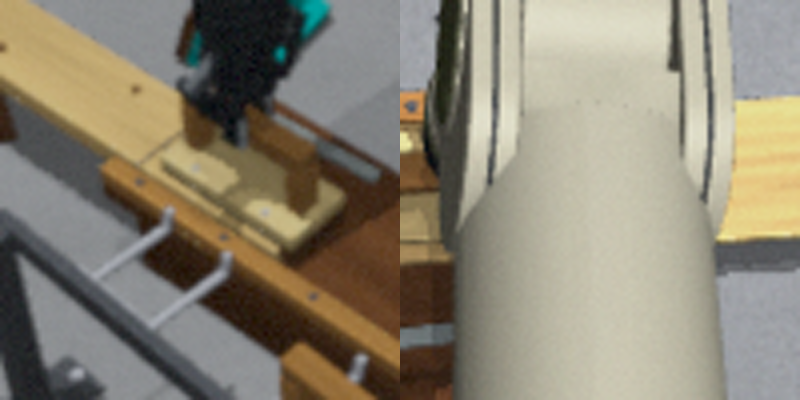

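Scene crop: the pencil line runs from (140,162) to (185,138), and the fence's sawn end is at about (103–120,160), so roughly 25 mm remain. I'll measure the line and the fence end numerically in the same picture.

```bash
cat > m.py <<'E'
from h import *
import sys
yaw=.0885
e=np.array([-np.sin(yaw),np.cos(yaw),0]);x=np.array([np.cos(yaw),np.sin(yaw),0])
E0=np.array([.4834,-.2083,0])
def prof(img,cam_,bx,z,s):
    P=np.array([proj(cam_,E0+x*(bx-25)/1000+e*k/1000+[0,0,z]) for k in s],np.float32)
    return cv2.remap(img,P[:,0].reshape(1,-1),P[:,1].reshape(1,-1),cv2.INTER_LINEAR)[0].astype(float)
def run(f,c,lo,hi,lanes=(30,35,40,45,50,55,60)):
    im=cv2.GaussianBlur(cv2.imread(f),(0,0),.5); s=np.arange(lo,hi,.5)
    for bx in lanes:
        g=prof(im,c,bx,.122,s).sum(1)/3; h=g-cv2.GaussianBlur(g.reshape(1,-1),(0,0),10)[0]; i=h[6:-6].argmin()+6
        w=np.clip(-h[i-6:i+7],0,None); print('line',bx,round((s[i-6:i+7]*w).sum()/w.sum(),1),'depth',round(h[i],1))
    s=np.arange(-15,15,.5)
    for bx in(75,78,81,84,87):
        g=prof(im,c,bx,.118,s); d=cv2.GaussianBlur((g[:,2]-g[:,0]).reshape(1,-1),(0,0),2)[0]; k=np.abs(np.gradient(d)); i=k[4:-4].argmax()+4; print('fence end',bx,s[i],round(k[i],1))
if __name__=='__main__': run(sys.argv[1],sys.argv[2],float(sys.argv[3]),float(sys.argv[4]))
E
python3 m.py pics/top0.png top 110 160; echo; python3 m.py pics/s5.png scene 5 50
```

```text
line 30 132.5 depth -35.5
line 35 132.6 depth -29.8
line 40 133.2 depth -31.8
line 45 133.0 depth -37.2
line 50 133.1 depth -37.7
line 55 132.9 depth -35.8
line 60 132.6 depth -38.1
fence end 75 -0.5 13.5
fence end 78 -0.5 11.6
fence end 81 -0.5 10.4
fence end 84 0.5 10.6
fence end 87 0.5 9.3

line 30 26.0 depth -10.0
line 35 27.2 depth -12.9
line 40 26.9 depth -8.2
line 45 25.1 depth -7.2
line 50 25.2 depth -7.8
line 55 47.3 depth -8.2
line 60 25.4 depth -6.2
fence end 75 -3.0 2.5
fence end 78 -1.5 3.6
fence end 81 -1.5 4.4
fence end 84 -1.5 5.1
fence end 87 -2.5 4.1
```

arm_command([
  {"dp":[-8,0,0],"spin":0},
  {"dp":[-8,0,0],"spin":0},
  {"dp":[-5,0,0],"spin":0},
  {"dp":[-2,0,0],"spin":0},
  {"dp":[0,0,0],"spin":0},
])

```text
clock: 9.55
position: [0.4738, -0.1092, 0.3597]
ee_rot: [0.673, 0.74, 0.002, 0.0]
ft_force: [-0.8, 10.1, 10.4]
grip_width: 0.262
grasp_force: 91.0
```

```bash
python3 - <<'E'
from h import *
o=manip.get_obs(); print(o['position'],o['ft_force'])
cv2.imwrite('pics/s6.png',viewer.camera('scene'))
import m; m.run('pics/s6.png','scene',-15,25)
E
```

```text
[ 0.47383984 -0.10921824  0.35973645] [-0.83939748 10.13215013 10.35011566]
line 30 3.4 depth -10.0
line 35 4.2 depth -12.7
line 40 5.8 depth -11.0
line 45 4.0 depth -8.0
line 50 3.1 depth -5.9
line 55 3.4 depth -8.3
line 60 4.1 depth -8.3
fence end 75 -3.0 2.2
fence end 78 -2.0 3.4
fence end 81 -1.5 4.1
fence end 84 -1.0 4.9
fence end 87 -2.5 4.1
```

arm_command([
  {"dp":[-3,0,0],"spin":0},
  {"dp":[-2,0,0],"spin":0},
  {"dp":[0,0,0],"spin":0},
  {"dp":[0,0,0],"spin":0},
])

```text
clock: 10.0
position: [0.4744, -0.1137, 0.3599]
ee_rot: [0.673, 0.74, 0.002, 0.0]
ft_force: [-1.0, 10.9, 13.4]
grip_width: 0.261
grasp_force: 91.2
```

```bash
python3 - <<'E'
from h import *
o=manip.get_obs(); print(o['position'],o['ft_force'],Ro.from_quat(o['ee_rot']).as_matrix().round(3).tolist())
b=viewer.camera('scene');cv2.imwrite('pics/s7.png',b)
cv2.imwrite('pics/c7.png',cv2.resize(b[135:235,190:290],None,fx=6,fy=6,interpolation=2))
import m; m.run('pics/s7.png','scene',-20,20)
o=manip.get_obs(); print(o['position'],o['ft_force'])
for n in('push_heel','plank_line','plank_tail','block_edge'): print(n,[(np.round(d['position'],3).tolist(),round(d['score'],2)) for d in finder.find_in('scene',n)][:2])
E
```

```text
[ 0.47439605 -0.11370271  0.35987751] [-0.95375602 10.87115161 13.35463025] [[-0.095, 0.996, 0.003], [0.996, 0.095, 0.003], [0.003, 0.003, -1.0]]
line 30 1.4 depth -12.3
line 35 1.4 depth -9.1
line 40 -1.4 depth -9.4
line 45 0.5 depth -10.3
line 50 1.3 depth -7.2
line 55 18.1 depth -6.8
line 60 -1.6 depth -8.6
fence end 75 -1.5 2.4
fence end 78 -1.5 3.4
fence end 81 -2.0 4.2
fence end 84 -0.5 5.0
fence end 87 -2.5 3.9
[ 0.47436746 -0.11369959  0.35988004] [-0.77012826 12.86150593 13.14815747]
push_heel [([0.485, -0.087, 0.139], 0.79), ([0.2, -0.31, 0.03], 0.74)]
plank_line [([0.507, -0.352, 0.12], 0.56)]
plank_tail [([0.509, -0.349, 0.123], 0.77)]
block_edge [([0.471, 0.041, 0.1], 0.84)]
```

View pics/c7.png

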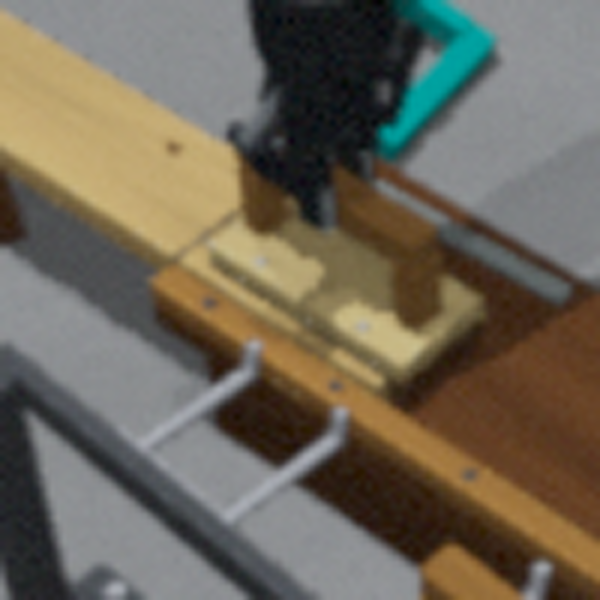

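Crop: the line runs from (178,258) to (240,212) and meets the fence's sawn end at (152–182, 264–282). Three estimates put the line at the edge: the direct profile (about +2 mm), the picture (about −2 mm) and the arm kinematics (0 mm). The sole is flat on the tail, pressing with about 15 N, so I'm handing in.

```bash
python3 -c "
from workcell import manip
print(manip.hand_in())"
```

```text
the job is handed in; nothing more can be done
None
```

The job is handed in, but no verdict came back: the pencil line lies over the sawn edge to within about 2 mm by my estimates (limit 6 mm), and the arm still holds the push block on the tail, pressing with about 15 N rather than the suggested 8 N.

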